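# Park the sample mixer's wheel with its stem up

## Robot

A 7-joint arm with a two-finger parallel gripper is mounted at the origin on the work surface. World frame = base frame: x ahead of the robot, y to its left, z up, the work surface at z = 0. Lengths are in m, angles in rad, forces in N, time in s.
With the tool pointing down it reaches from about 0.4 to 0.85 m from the base axis. Payload 6.9 kg.
Tool frame: the origin (TCP) lies at the centre of the arm's flange, where the gripper is bolted on; the fingertips stand 173 mm ahead of it and the grasp point (between the pads) lies 155 mm ahead of it; z points along the fingers, y is the direction in which the jaws open and shut (so a half turn about z gives the same grasp; the last joint's range is limited). The gripper opens to 85 mm and grips with 20 to 120 N. Pads are 22 mm wide; open, the fingers measure 114 mm over their backs; the gripper's body (76 mm by 85 mm) begins 54 mm behind the grasp point. The pads swing forward as they close: fully open they stand 13 mm farther back than shut.
Start: joints at [1.276, 0.507, -0.238, 1.5, 0.126, 1.149, -0.155], TCP at [0.243, -0.576, 0.405] pointing down, gripper open.
Joint ranges: [-3.08, 3.08], [-0.24, 2.05], [-1.43, 1.35], [0, 2.5], [-1.52, 4.66], [0.17, 1.96], [-2.89, 2.89]. Speed limits (rad/s): [2.39, 2.39, 3.14, 3.14, 3.14, 3.14, 3.14].

## Interface

Orientations are given as [roll, pitch, yaw] about the fixed x, y, z axes, in that order (R = Rz(yaw) Ry(pitch) Rx(roll)).
In Python, from workcell import telemetry, viewer, ticket gives the robot as it stands.
- The arm moves only by the tool step_arm, never from a script. Its argument "targets" is a list of rows, each a list of 2 entries, a list of its own where there are three numbers: the shift along the tool's x, y, z in mm, then the turn, a rotation vector about the tool's x, y, z in rad. A call has 1 to 12 rows; each row shifts and turns the commanded pose from where the row before left it, along the tool's axes as they then stand; what a row does not reach is not made up. A row lasts 1/10 s, in which the tool goes at most 50 mm and 8.59 degrees, less where a joint would pass 70% of its speed; a pose out of reach is approached as far as the arm can. A call is refused whole if a number of a shift passes 50 or a number of a turn 0.15, either way. A call with a gripper value outside its range is refused whole. "hand" is the closure, from 0 (fully open) to 1 (shut), set as the call begins (left out, the last holds). The fingers move at their own pace and stop on an object; the grip force is fixed at half the most. Time passes only in rows, so rows that do not move let the fingers close. It gives the time, the measured TCP pose, the force and the opening at its end, in the units of the state.
- telemetry.read_state(): the state, without advancing time (a new reading comes with each control period).
- viewer.capture(name): name is "side" or "top" or "wrist"; returns a dict with "frame" (384x512x3 uint8, red, green, blue), "fx", "fy", "cx", "cy" (pixels), "k1" (the pictures are not rectified: a ray, as slopes to the right and down, at radius r is drawn at 1 + k1 r^2 times it, then the intrinsics apply), "cam_to_world" (4x4, takes a point from camera to world coordinates). Camera axes: x right, y down, z forward; pixel columns grow to the right and rows downward; lengths in m; the calibration is good to about 2 mm. A picture is of the moment at which its call begins. There is no depth.
- ticket.close_job(): hands the job in, once; it reports no verdict.
Trained networks look in the newest picture that a camera, given by its name, has taken for a name from the list of things; names that differ only in an ending like _2 or _b are one class to them, and where a whole thing is asked for, a point or a joint stands for the part that bears it (a point fixed in the world has none). Each returns a list of dicts, best first, with "score" (0 to 1); they miss things now and then, are a little off and sometimes report something else, mostly with a low value. They report only what shows in the picture. A call takes as long as a camera call. They do not tell look-alikes from the thing itself.
- viewer.look_for(camera, label): "at" ([x, y, z] in m, in world coordinates, good to about 4 mm: the middle of the surface that is visible of it).
- viewer.landmark_of(camera, label): "at" ([x, y, z] in m, in world coordinates, good to about 4 mm: a listed point, or the origin of a listed thing).
The state is a dict: "t": time; "joints": joint angles; "joint_velocities": joint speeds; "tau": joint torques, N m; "eef_pos": TCP position; "eef_rot": TCP orientation; "wrist_force": force on the tool from outside, world axes, zero at the start; "ft_torque": the same for the moment, N m; "gripper_width": opening from 0.0 (shut) to 1.0 (fully open).
Only numpy, scipy, OpenCV 4.12 (cv2) and the standard library are available. Lean on these libraries where they do the work, as an engineer would, in place of code of your own. Each camera call takes 0.05 s, during which the arm holds its last target.

## Task

The spoked wheel of the sample mixer on the lab bench has stopped with its red stem pointing downwards. Turn the wheel gently, either way round, by pushing its spokes with the fingertips until the red stem points straight up, then leave it at rest. Push the spokes only, not the red stem; lift nothing, and leave the mixer's stand and the things around it where they are.

Things in the scene. Friction and masses are not known exactly. Their poses are not given: they have to be found in the camera images.
- stand: White mixer stand, loose, about 2.6 kg, held only by its weight. Origin: centre of the underside of its base plate (200 x 220 x 18 mm); z up. The axle is parallel to its x axis, 170 mm above the bench; the wheel turns in its plane x = +30 mm. A post 50 mm wide behind the wheel spans x = -62 to -28 mm, top 190 mm above the bench; a motor (54 mm diameter) reaches x = -112 mm at axle height.
- wheel (a joint): Angle of the wheel about the stand's +x axis, rad, no stops within reach. 0 or any multiple of 2 pi: the red stem points straight up. Growing values carry the wheel's top towards the stand's -y side. Stiff axle (about 0.15 N m of dry friction, some 1.5 N at a spoke's end): the wheel stays where it is left and does not run on.
- hub (a point): Centre of the wheel, on the axle, at mid-width of the spokes. Wheel: hub 44 mm in diameter, blue rim of 12 mm round bar at radius 60 mm, six straight flat spokes 60 degrees apart from the hub out to radius 120 mm, each 20 mm wide along the axle and 8 mm thick, the outer 54 mm free beyond the rim. The red stem is midway between two spokes: spokes at 30, 90, 150, 210, 270, 330 degrees from it.
- stem_tip (a point): Outer end of the red stem, 92 mm from the wheel's centre. Its z axis points radially outwards along the stem, its x axis along the axle.
- stem: The red stem: a round pin 10 mm thick (13 mm at its head), standing radially on the rim between two spokes. Origin 64 mm from the wheel's centre, pin 28 mm long along its z axis. Not to be pushed.
- wash_bottle: White wash bottle with red cap and spout, 60 mm in diameter, 155 mm tall, standing; origin at the centre of its underside.
- jar: Glass jar with tweezers in it, 62 mm in diameter, 133 mm tall in all, standing; origin at the centre of its underside.
- dish: Closed clear seed dish, 92 mm in diameter, 18 mm tall, lying flat; origin at the centre of its underside.
There are look-alikes about, which are no part of the job. Of the things that look like the dish, the smallest one is meant.

How it is judged:
By the outcome, as a careful person would: the job done as asked, in the order asked, and still so for the second after the job is handed in, with the robot touching nothing.
It also fails if it takes over 64 s, if anything falls off the work surface, if the arm or the gripper's body presses on something with over 40 N, if the wrist force passes 120 N, or if a joint passes its speed limit or range.

## Working session

There is one attempt and no reset: what is moved stays moved. The work goes in short steps, Python scripts to look and compute and a tool call to move; the robot and the scene stay as the last step left them, time stands still between calls to the robot, and variables do not carry over. Pictures are saved under pics/ and viewed, and the job is handed in when it is done.

Besides the shell and the picture viewer there is one more tool, called by a JSON object that holds its "op" and its "data". step_arm: Moves the arm, as the interface text tells. Its arguments: {"type":"object","properties":{"targets":{"type":"array","items":{"type":"array"}},"hand":{"type":"number"}},"required":["targets"]}

```bash
ls; mkdir -p pics
python3 - <<'E'
from workcell import telemetry, viewer
import cv2
print(telemetry.read_state())
for c in ("side","top","wrist"):
    d=viewer.capture(c)
    cv2.imwrite(f"pics/{c}0.png",cv2.resize(d["frame"][:,:,::-1],(768,576)))
    print(c,{k:(v if k!="frame" else 0) for k,v in d.items()})
    for l in ("stand","wheel","hub","stem_tip","stem","wash_bottle","jar","dish"):
        try: print(l,[(round(o["score"],2),[round(float(v),3) for v in o["at"]]) for o in viewer.landmark_of(c,l)])
        except Exception as e: print(l,e)
E
```

```text
pics
{'t': 0.0, 'joints': array([ 1.27650779,  0.50835727, -0.23752532,  1.5011313 ,  0.1257332 ,
        1.14891021, -0.1547689 ]), 'joint_velocities': array([ 9.34475673e-05, -9.29469029e-04,  3.95620780e-04, -4.38621738e-04,
       -1.21457752e-03,  7.41449584e-04,  6.59548551e-04]), 'tau': array([-1.23739908e-03, -6.20596290e+01, -2.18709737e+00, -2.49657977e+01,
        1.27808709e-02,  1.18721198e-02, -1.86847001e-05]), 'eef_pos': array([ 0.24311845, -0.57556947,  0.40381788]), 'eef_rot': array([-3.13978124e+00,  6.26638841e-05,  3.99850915e-01]), 'wrist_force': array([-0.78298314,  0.54853419,  0.14967259]), 'ft_torque': array([ 0.01303899, -0.04640224, -0.0151176 ]), 'gripper_width': 0.9989063689469407}
side {'frame': 0, 'fx': 379.04164126255756, 'fy': 379.04164126255756, 'cx': 252.70540462690468, 'cy': 189.9476429134154, 'k1': -0.11435798702784056, 'cam_to_world': array([[-0.8851137 , -0.34484222,  0.31250213,  0.28683772],
       [-0.46510802,  0.63275667, -0.61910704,  0.70874379],
       [ 0.01575644, -0.69332737, -0.72045048,  0.95051695],
       [ 0.        ,  0.       
[... 1123 characters left out ...]
0.6, [0.636, 0.167, -0.001]), (0.59, [0.8, 0.138, -0.004])]
wrist {'frame': 0, 'fx': 333.6746823459493, 'fy': 333.6746823459493, 'cx': 255.15044746183133, 'cy': 191.16696111512266, 'k1': -0.016902071687198445, 'cam_to_world': array([[ 3.89692436e-01, -8.71269752e-01, -2.98376983e-01,
         3.20626815e-01],
       [-9.20944757e-01, -3.68409162e-01, -1.27025368e-01,
        -5.43937068e-01],
       [ 7.48546374e-04,  3.24289543e-01, -9.45957574e-01,
         3.72993443e-01],
       [ 0.00000000e+00,  0.00000000e+00,  0.00000000e+00,
         1.00000000e+00]])}
stand []
wheel it knows: dish, hub, jar, stand, stem, stem_tip, wash_bottle
hub []
stem_tip []
stem []
wash_bottle []
jar []
dish []
```

View pics/side0.png

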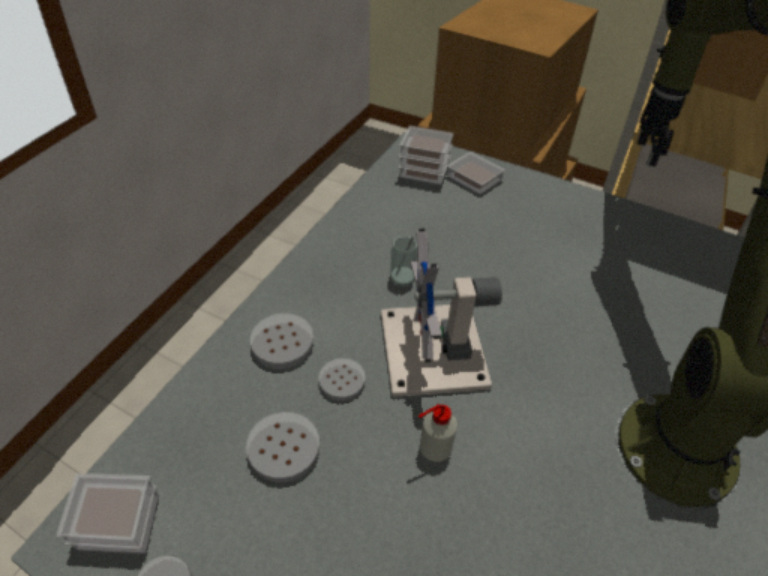

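View pics/top0.png

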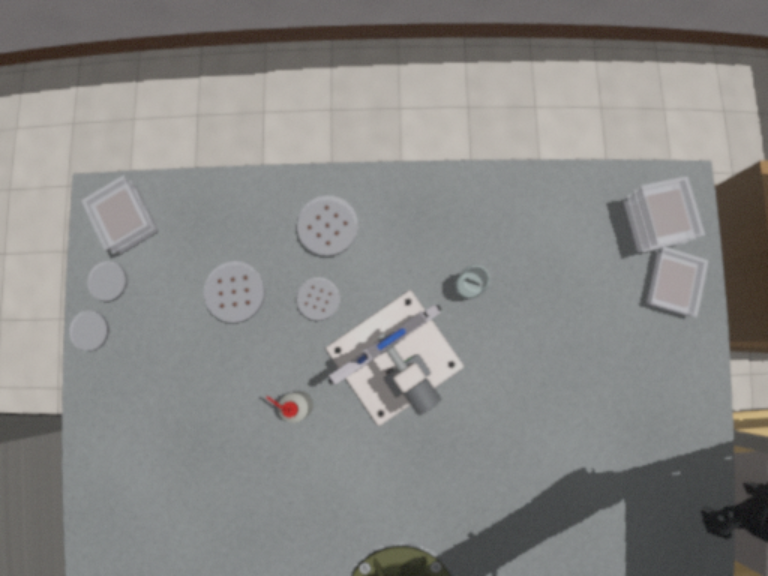

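View pics/wrist0.png

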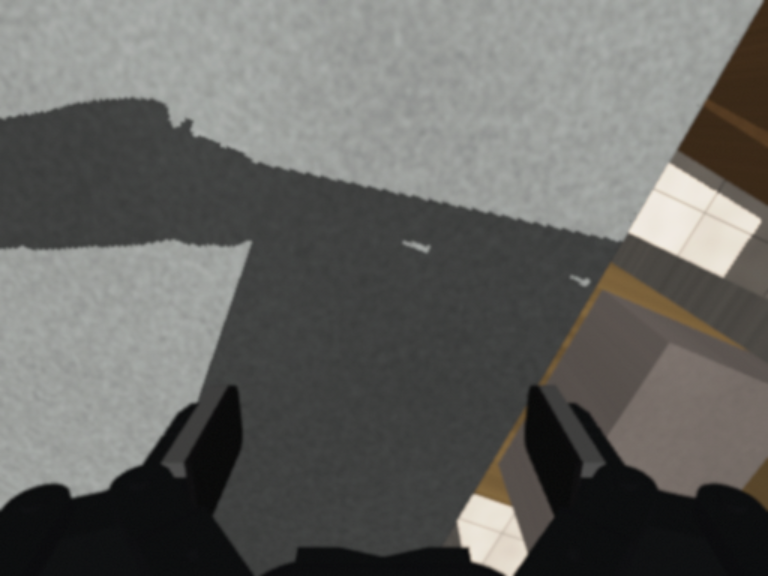

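Both views show the mixer near the middle of the bench, at top (395,345) and side (435,320) in the doubled pictures. The jar is at top (470,283) and the wash bottle at (292,407). There are three seed dishes: (318,298) is the smallest, so it is the real one, and (327,225) and (233,292) are larger look-alikes. No dish needs moving. There is only one mixer, so the wheel can't be confused with anything else. Next I'll look at it in a close crop.

```bash
cat > h.py <<'E'
import numpy as np, cv2
from scipy.optimize import least_squares
from scipy.spatial.transform import Rotation as R
def proj(d,P):
    P=np.asarray(P,float).reshape(-1,3)
    T=np.linalg.inv(d["cam_to_world"]); K=np.array([[d["fx"],0,d["cx"]],[0,d["fy"],d["cy"]],[0,0,1.]])
    p,_=cv2.projectPoints(P,cv2.Rodrigues(T[:3,:3])[0],T[:3,3],K,np.array([d["k1"],0,0,0.]))
    return p.reshape(-1,2)
def stand(P,pose):   # pose x,y,yaw
    P=np.asarray(P,float).reshape(-1,3); c,s=np.cos(pose[2]),np.sin(pose[2])
    return P@np.array([[c,-s,0],[s,c,0],[0,0,1]]).T+[pose[0],pose[1],0]
def rad(a,r,x=.03):  # a: wheel-fixed direction angle about +x, 0=up; growing -> -y
    return [x,-r*np.sin(a),.17+r*np.cos(a)]
def overlay(d,pose,th,sc=1):
    im=cv2.resize(d["frame"][:,:,::-1],None,fx=sc,fy=sc,interpolation=cv2.INTER_CUBIC)
    def line(pts,col):
        p=proj(d,stand(pts,pose)); cv2.polylines(im,[np.int32(np.round(((p+.5)*sc-.5)*8))],False,col,1,cv2.LINE_AA,3)
    b=[[.1,.11,.018],[-.1,.11,.018],[-.1,-.11,.018],[.1,-.11,.018],[.1,.11,.018]]
    line(b,(0,255,0))
    for k in range(6):
        a=th+np.radians(30+60*k)
        for x in (.02,.04): line([rad(a,.022,x),rad(a,.12,x)],(0,255,255))
    line([rad(th,.064),rad(th,.092)],(255,0,255))
    line([rad(a,.06) for a in np.linspace(0,6.3,40)],(255,0,0))
    line([[-.112,0,.17],[.03,0,.17]],(0,128,255))
    return im
E
python3 - <<'E'
from h import *
from workcell import viewer
import pickle
D={}
for c in ("side","top"):
    D[c]=viewer.capture(c)
pickle.dump(D,open("d0.pkl","wb"))
a=D["side"]["frame"][145:270,240:350,::-1]; b=D["top"]["frame"][180:295,205:320,::-1]
cv2.imwrite("pics/cs.png",cv2.resize(a,None,fx=4.7,fy=4.7,interpolation=cv2.INTER_CUBIC))
cv2.imwrite("pics/ct.png",cv2.resize(b,None,fx=5,fy=5,interpolation=cv2.INTER_CUBIC))
# fit base from doubled-picture corners (top of plate)
cor={"top":[(410,291),(463,366),(379,425),(327,349)]}
W=[[.1,-.11,.018],[-.1,-.11,.018],[-.1,.11,.018],[.1,.11,.018]]
f=lambda p:(proj(D["top"],stand(W,p))-(np.array(cor["top"])/2-.25)).ravel()
s=least_squares(f,[.516,.002,.6]);print(s.x,s.fun)
E
```

```text
[0.70737579 0.21371795 0.59965374] [  2.64397951 -11.07305267  11.23923225   0.64230288  -3.16646671
  10.86906513 -11.22721739  -1.4695181 ]
```

View pics/cs.png

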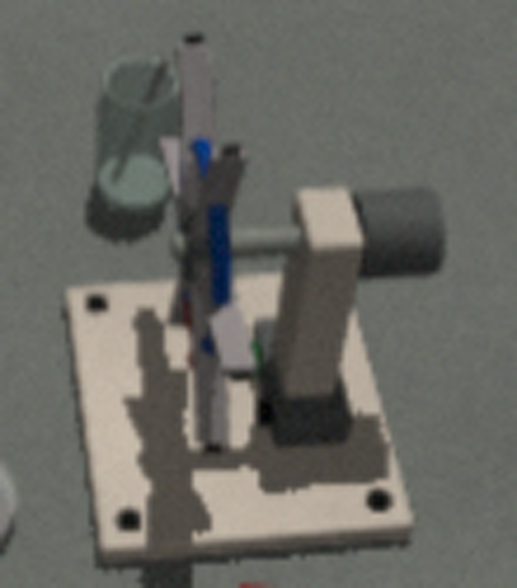

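View pics/ct.png

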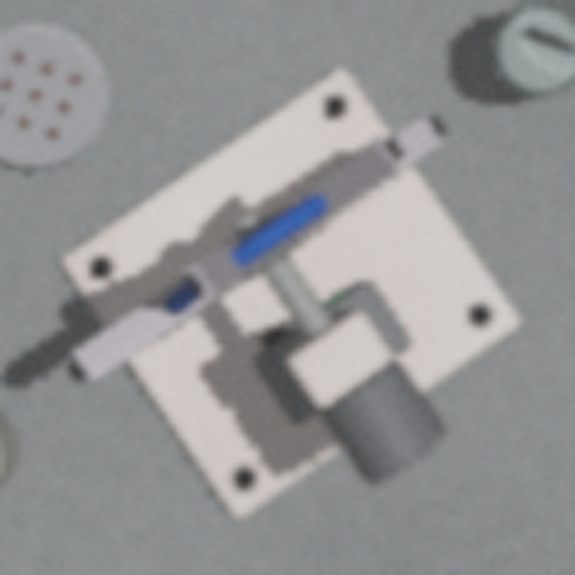

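Run:
```python
from h import *
import pickle
D=pickle.load(open("d0.pkl","rb"));d=D["top"]
W=[[.1,-.11,.018],[-.1,-.11,.018],[-.1,.11,.018],[.1,.11,.018]]
print(proj(d,stand(W,[.516,.002,.6]))*2)
P=np.array([.516,.002,.018]); T=np.linalg.inv(d["cam_to_world"]);q=T[:3,:3]@P+T[:3,3];print(q, q[:2]/q[2]*d["fx"]+[d["cx"],d["cy"]], proj(d,P))
print(cv2.Rodrigues(cv2.Rodrigues(T[:3,:3])[0])[0]-T[:3,:3])
```

```text
[[547.07644581 381.88839299]
 [620.98185925 484.43638737]
 [507.18275262 566.3106355 ]
 [434.06514821 461.91959893]]
[0.02707904 0.13257786 1.19846963] [263.6993261  236.73366072] [[263.68490137 236.66303783]]
[[ 5.86336535e-16  2.22044605e-16  2.02268757e-15]
 [ 2.22044605e-16 -6.24500451e-16  5.55111512e-17]
 [-5.55111512e-17 -1.94982919e-15  1.11022302e-16]]
```

Run:
```python
from h import *
import pickle
D=pickle.load(open("d0.pkl","rb"));d=D["top"]
W=np.array([[.1,-.11,.018],[-.1,-.11,.018],[-.1,.11,.018],[.1,.11,.018]])
ct=(np.array([(345,70),(521,318),(240,518),(65,258)])+.5)/5-.5+[205,180]
cs=(np.array([(67,288),(360,280),(410,525),(98,553)])+.5)/4.7-.5+[240,145]  # side
# order in side by nearest to prediction
def ordr(d,c,p0):
    q=proj(d,stand(W,p0)); return np.array([c[np.argmin(np.linalg.norm(c-k,axis=1))] for k in q])
p0=[.516,.002,.6]
print(proj(D["side"],stand(W,p0))); print(cs)
ft=lambda p:(proj(d,stand(W,p))-ct).ravel()
s=least_squares(ft,p0);print("top",s.x,s.fun.round(2))
co=ordr(D["side"],cs,p0)
fs=lambda p:(proj(D["side"],stand(W,p))-co).ravel()
s2=least_squares(fs,p0);print("side",s2.x,s2.fun.round(2))
s3=least_squares(lambda p:np.r_[ft(p),fs(p)],p0);print(s3.x); pose=s3.x
# black ends of spokes; crop pixel of visible spoke end centres, top view
for nm,dd in D.items():
    print(nm)
    for k in range(6):
        print(k,[(((proj(dd,stand(rad(np.radians(x+60*k),.12),pose))+.5)*(5 if nm=="top" else 4.7)-(np.array([205,180])*5 if nm=="top" else np.array([240,145])*4.7)).round(0)).tolist() for x in (0,15,30,45)])
np.save("pose.npy",pose)
```

```text
[[252.438527   204.74897675]
 [311.7517069  200.15544229]
 [328.02297202 254.69462952]
 [261.18336157 261.03867255]]
[[253.86170213 205.88297872]
 [316.20212766 204.18085106]
 [326.84042553 256.30851064]
 [260.45744681 262.26595745]]
top [0.5129854  0.00368676 0.58606937] [ 0.07 -1.57  1.11  0.64 -0.18  0.79 -1.    0.07]
side [0.51024435 0.00733568 0.55248179] [ 0.82 -0.61 -1.62 -1.42  1.02  1.96 -0.3  -0.32]
[0.5117927  0.00511341 0.57060011]
side
0 [[[222.0, 99.0]], [[213.0, 67.0]], [[204.0, 50.0]], [[196.0, 47.0]]]
1 [[[189.0, 57.0]], [[183.0, 79.0]], [[179.0, 111.0]], [[177.0, 150.0]]]
2 [[[177.0, 194.0]], [[178.0, 240.0]], [[181.0, 287.0]], [[186.0, 332.0]]]
3 [[[192.0, 373.0]], [[199.0, 407.0]], [[207.0, 432.0]], [[215.0, 446.0]]]
4 [[[223.0, 447.0]], [[230.0, 433.0]], [[236.0, 405.0]], [[240.0, 364.0]]]
5 [[[241.0, 313.0]], [[240.0, 255.0]], [[236.0, 197.0]], [[230.0, 143.0]]]
top
0 [[[261.0, 240.0]], [[314.0, 205.0]], [[362.0, 174.0]], [[400.0, 150.0]]]
1 [[[427.0, 133.0]], [[441.0, 125.0]], [[443.0, 126.0]], [[432.0, 135.0]]]
2 [[[411.0, 151.0]], [[382.0, 171.0]], [[346.0, 196.0]], [[306.0, 223.0]]]
3 [[[264.0, 252.0]], [[222.0, 280.0]], [[182.0, 306.0]], [[145.0, 330.0]]]
4 [[[115.0, 348.0]], [[93.0, 361.0]], [[82.0, 367.0]], [[82.0, 365.0]]]
5 [[[96.0, 355.0]], [[123.0, 335.0]], [[161.0, 308.0]], [[209.0, 275.0]]]
```

Run:
```python
from h import *
import pickle
D=pickle.load(open("d0.pkl","rb"));pose=np.load("pose.npy")
tiles=[]
for th in (190,196,202):
    a=overlay(D["side"],pose,np.radians(th),4)[145*4:270*4,240*4:340*4]
    tiles.append(cv2.resize(a,None,fx=.62,fy=.62,interpolation=cv2.INTER_AREA))
cv2.imwrite("pics/ov.png",np.hstack(tiles)); print(np.hstack(tiles).shape)
```

```text
(310, 744, 3)
```

View pics/ov.png

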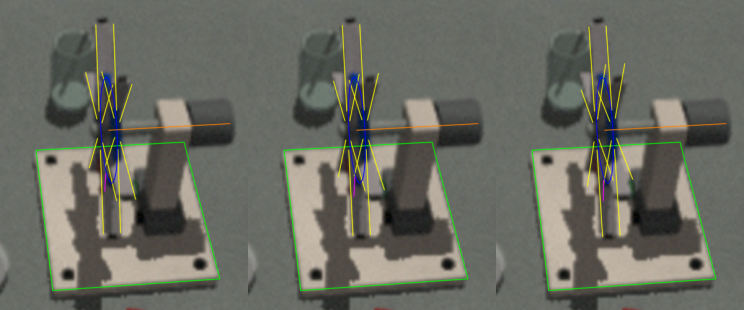

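Wheel angle is about 193° and the stand's yaw about 33°. Growing rotation pushes the top towards the jar side, world (0.54, -0.84). I'll shut the gripper and travel high to above the wheel's +y side.

{"op": "step_arm", "data": {"targets": [[[24,-25,-12],[0,0,0]],[[24,-25,-12],[0,0,0]],[[24,-25,-12],[0,0,0]],[[24,-25,-12],[0,0,0]],[[24,-25,-12],[0,0,0]],[[24,-25,-12],[0,0,0]],[[24,-25,-12],[0,0,0]],[[24,-25,-12],[0,0,0]],[[24,-25,-12],[0,0,0]],[[24,-25,-12],[0,0,0]]], "hand": 1}}

```text
t: 2.3
eef_pos: [0.3672, -0.2505, 0.5254]
eef_rot: [3.141, -0.0, 0.4]
wrist_force: [1.0, -0.9, 1.3]
gripper_width: 0.0
```

{"op": "step_arm", "data": {"targets": [[[24,-25,0],[0,0,0]],[[24,-25,0],[0,0,0]],[[24,-25,0],[0,0,0]],[[24,-25,0],[0,0,0]],[[24,-25,0],[0,0,0]],[[24,-25,0],[0,0,0]],[[24,-25,0],[0,0,0]],[[24,-25,0],[0,0,0]],[[24,-25,0],[0,0,0]],[[24,-25,0],[0,0,0]]]}}

```text
t: 3.3
eef_pos: [0.491, 0.073, 0.5249]
eef_rot: [3.141, -0.0, 0.399]
wrist_force: [0.8, -1.0, -0.3]
gripper_width: 0.001
```

Run:
```python
from h import *
from workcell import viewer
import pickle
d=viewer.capture("wrist"); pickle.dump(d,open("w1.pkl","wb"))
pose=np.load("pose.npy")
cv2.imwrite("pics/w1.png",cv2.resize(d["frame"][:,:,::-1],(768,576)))
cv2.imwrite("pics/w1o.png",overlay(d,pose,np.radians(193),1.5))
for l in ("hub","stem_tip","stand","stem"): print(l,viewer.landmark_of("wrist",l))
```

```text
hub [{'at': [0.5392, 0.0211, 0.17], 'score': 0.56}]
stem_tip [{'at': [0.5242, 0.0391, 0.0838], 'score': 0.56}]
stand [{'at': [0.5122, 0.0063, -0.0022], 'score': 0.92}]
stem [{'at': [0.5315, 0.0294, 0.1097], 'score': 0.46}]
```

View pics/w1.png

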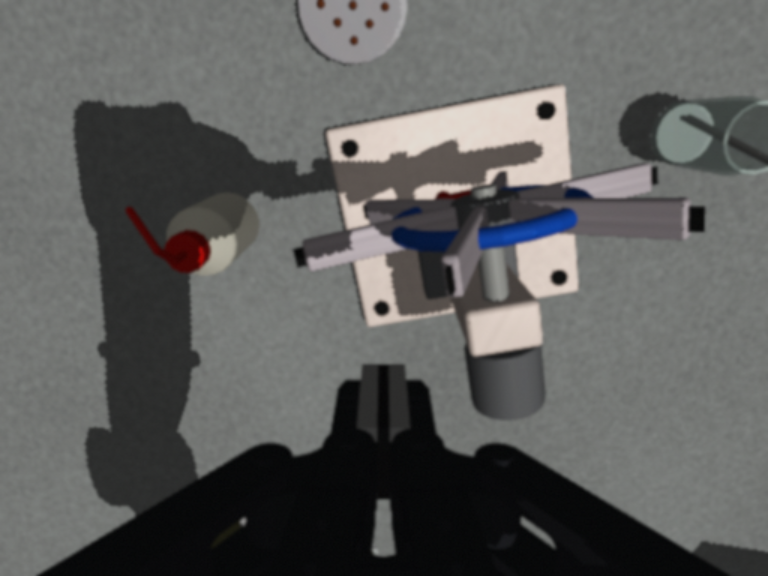

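View pics/w1o.png

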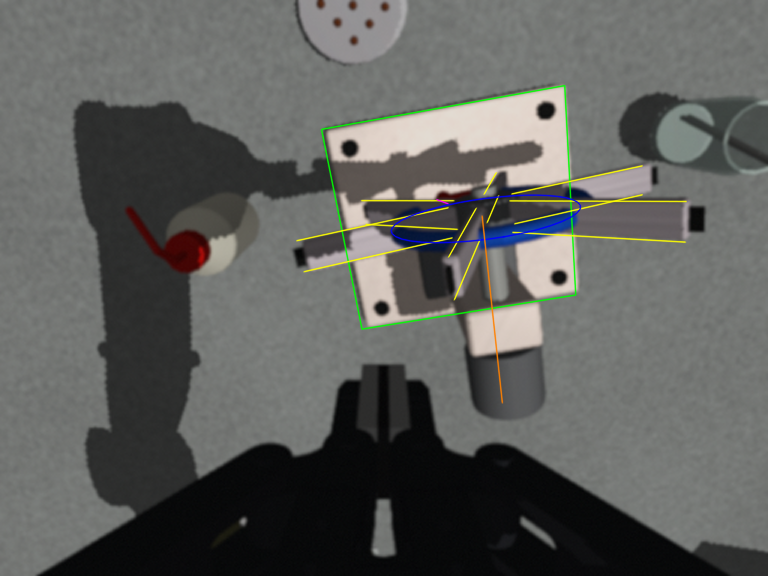

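Spokes lie as in the overlay: the upper one at (455,290), the red stem below at (455,195), angle about 193°. The model fits, so I'll turn the tool so that its x axis lies along the push line.

{"op": "step_arm", "data": {"targets": [[[0,0,0],[0,0,-0.146]],[[0,0,0],[0,0,-0.146]],[[0,0,0],[0,0,-0.146]],[[0,0,0],[0,0,-0.146]],[[0,0,0],[0,0,-0.146]],[[0,0,0],[0,0,-0.146]],[[0,0,0],[0,0,-0.146]],[[0,0,0],[0,0,-0.146]],[[0,0,0],[0,0,-0.146]],[[0,0,0],[0,0,-0.146]],[[0,0,0],[0,0,-0.146]],[[0,0,0],[0,0,-0.146]]]}}

```text
t: 4.75
eef_pos: [0.4906, 0.07, 0.5247]
eef_rot: [-3.141, 0.001, 2.155]
wrist_force: [0.2, 0.5, -0.5]
gripper_width: 0.002
```

{"op": "step_arm", "data": {"targets": [[[6,11,12],[0,0,0]],[[0,0,15],[0,0,0]],[[0,0,15],[0,0,0]],[[0,0,15],[0,0,0]],[[0,0,15],[0,0,0]],[[0,0,10],[0,0,0]],[[0,0,0],[0,0,0]]]}}

```text
t: 5.45
eef_pos: [0.4965, 0.0814, 0.4417]
eef_rot: [-3.139, -0.0, 2.15]
wrist_force: [0.0, 0.3, -0.2]
gripper_width: -0.002
```

```bash
cat > ua.py <<'E'
import numpy as np
from workcell import telemetry
def ua():
    s=telemetry.read_state(); p=s["eef_pos"]; w=.58
    dx,dy=p[0]-.538,p[1]-.0215
    print("t %.2f u %.1f a %.1f tipz %.1f"%(s["t"],1e3*(dx*np.sin(w)-dy*np.cos(w)),1e3*(dx*np.cos(w)+dy*np.sin(w)),1e3*(p[2]-.173)),s["eef_rot"].round(3),s["wrist_force"].round(1),s["joints"].round(2))
E
python3 - <<'E'
from ua import *; ua()
from h import *
from workcell import viewer
for c in ("wrist","side"):
    d=viewer.capture(c); im=overlay(d,np.load("pose.npy"),np.radians(193),1.5)if c=="side" else cv2.resize(d["frame"][:,:,::-1],(768,576))
    cv2.imwrite(f"pics/a_{c}.png",im[150:450,300:600] if c=="side" else im)
E
```

```text
t 5.45 u -72.8 a -2.0 tipz 268.7 [-3.139 -0.     2.15 ] [ 0.   0.3 -0.2] [ 0.47  0.4  -0.99  1.74  0.36  1.19 -0.04]
```

View pics/a_wrist.png

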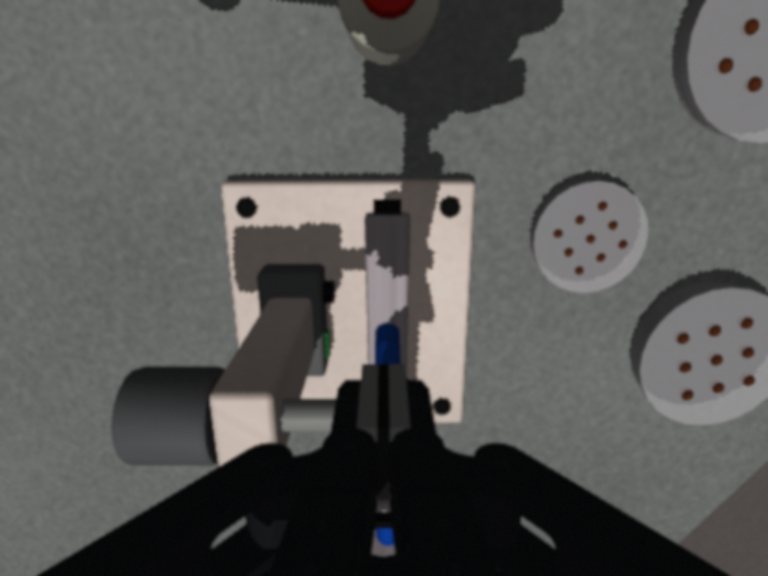

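View pics/a_side.png

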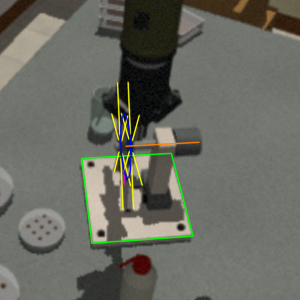

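The tool sits squarely over the wheel plane, with the fingertips at (383,375) in the wrist picture in the gap behind the upper spoke. First push stroke.

{"op": "step_arm", "data": {"targets": [[[-6,2,0],[0,0,0]],[[-6,0,0],[0,0,0]],[[-6,0,0],[0,0,0]],[[-6,0,0],[0,0,0]],[[-6,0,0],[0,0,0]],[[-6,0,0],[0,0,0]],[[-6,0,0],[0,0,0]],[[-6,0,0],[0,0,0]],[[-6,0,0],[0,0,0]],[[-6,0,0],[0,0,0]]]}}

```text
t: 6.55
eef_pos: [0.5316, 0.0332, 0.4427]
eef_rot: [3.142, 0.0, 2.152]
wrist_force: [-0.8, 0.9, 1.7]
gripper_width: 0.004
```

Run:
```python
from ua import *; ua()
from h import *
from workcell import viewer
for c in ("side","top"):
    d=viewer.capture(c); o=(300,150) if c=="side" else (280,240)
    im=overlay(d,np.load("pose.npy"),np.radians(210),3); im2=cv2.resize(d["frame"][:,:,::-1],None,fx=3,fy=3)
    s=np.s_[400:850,680:1050] if c=="side" else np.s_[520:900,600:970]
    cv2.imwrite(f"pics/b_{c}.png",np.hstack([im[s],im2[s]]))
```

```text
t 6.55 u -13.3 a 1.1 tipz 269.7 [3.142 0.    2.152] [-0.8  0.9  1.7] [ 0.53  0.45 -0.97  1.67  0.39  1.23  0.05]
```

View pics/b_side.png

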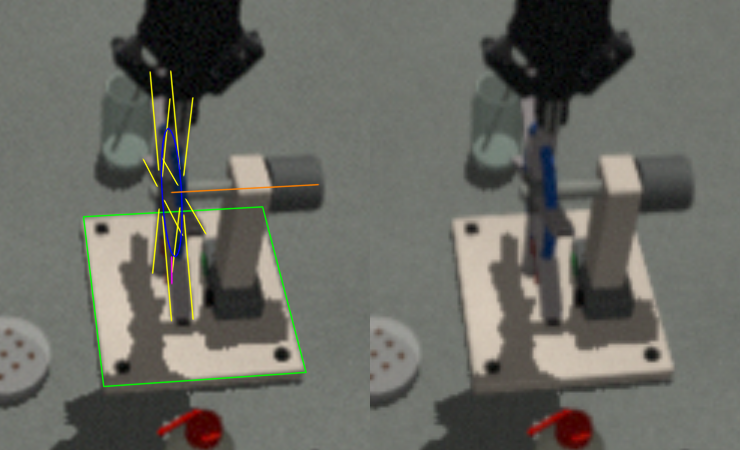

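The wrist force is under 2 N and the stand still matches the overlay. The spoke's upper end at (540,100) is in contact with the fingertip. I'll follow the arc.

{"op": "step_arm", "data": {"targets": [[[-4,0,0],[0,0,0]],[[-4,0,0],[0,0,0]],[[-4,0,1],[0,0,0]],[[-4,0,0],[0,0,0]],[[-4,0,1],[0,0,0]],[[-4,0,1],[0,0,0]],[[-4,0,1],[0,0,0]],[[-4,0,1],[0,0,0]],[[-4,0,1],[0,0,0]],[[-4,0,2],[0,0,0]],[[-4,0,1.5],[0,0,0]],[[-4,0,2],[0,0,0]]]}}

```text
t: 7.85
eef_pos: [0.5579, -0.0068, 0.4311]
eef_rot: [3.141, 0.0, 2.152]
wrist_force: [1.0, 0.9, 2.7]
gripper_width: 0.003
```

{"op": "step_arm", "data": {"targets": [[[-4,0,2],[0,0,0]],[[-3.5,0,2],[0,0,0]],[[-3.5,0,2.5],[0,0,0]],[[-3.5,0,2.5],[0,0,0]],[[-3.5,0,3],[0,0,0]],[[-3,0,3],[0,0,0]],[[-3,0,3],[0,0,0]],[[-3,0,3.5],[0,0,0]],[[-3,0,3.5],[0,0,0]],[[-2.5,0,3.5],[0,0,0]],[[-2.5,0,3.5],[0,0,0]],[[0,0,0],[0,0,0]]]}}

```text
t: 9.05
eef_pos: [0.5769, -0.0362, 0.3984]
eef_rot: [-3.141, -0.001, 2.151]
wrist_force: [0.4, 0.2, 0.2]
gripper_width: 0.002
```

Run:
```python
from ua import *; ua()
from h import *
from workcell import viewer
for c in ("side","wrist"):
    d=viewer.capture(c)
    im=overlay(d,np.load("pose.npy"),np.radians(268),3 if c=="side" else 1.5); im2=cv2.resize(d["frame"][:,:,::-1],None,fx=3,fy=3)
    s=np.s_[400:850,680:1050]
    cv2.imwrite(f"pics/c_{c}.png",np.hstack([im[s],im2[s]]) if c=="side" else im)
```

```text
t 9.05 u 69.6 a 0.9 tipz 225.4 [-3.141e+00 -1.000e-03  2.151e+00] [0.4 0.2 0.2] [ 0.58  0.56 -0.93  1.63  0.47  1.19  0.13]
```

View pics/c_side.png

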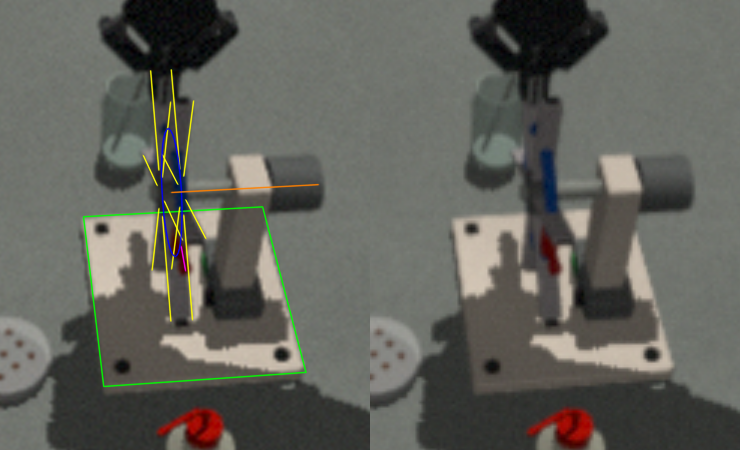

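View pics/c_wrist.png

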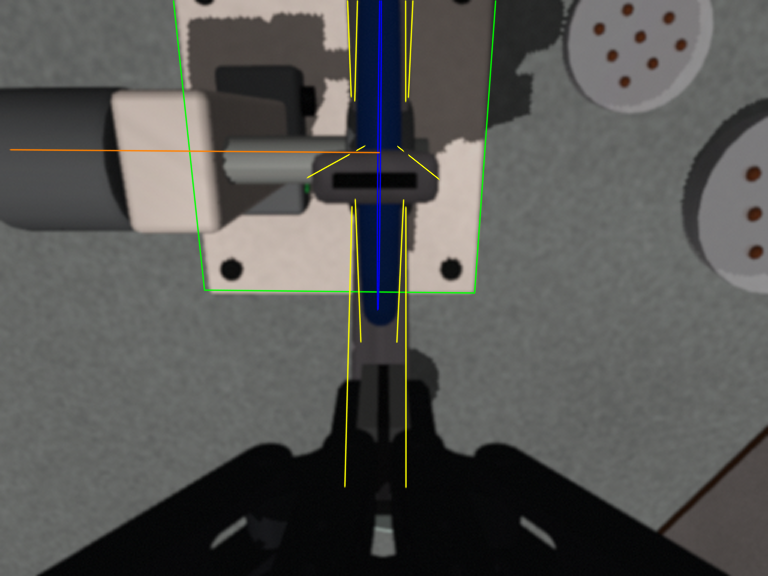

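Stroke 1 worked. The hub spoke's end cap at (375,180) in the wrist picture and the red stem at (548,250) in the side picture both fit about 267°. I'll lift clear, go back and drop in behind the next spoke.

{"op": "step_arm", "data": {"targets": [[[1,0,-12],[0,0,0]],[[0,0,-26],[0,0,0]],[[0,0,-26],[0,0,0]],[[0,0,-26],[0,0,0]],[[20,0,0],[0,0,0]],[[24,0,0],[0,0,0]],[[24,0,0],[0,0,0]],[[24,0,0],[0,0,0]],[[22,0,0],[0,0,0]],[[0,0,15],[0,0,0]],[[0,0,15],[0,0,0]],[[0,0,15],[0,0,0]]]}}

```text
t: 10.35
eef_pos: [0.5134, 0.061, 0.4448]
eef_rot: [3.141, 0.001, 2.153]
wrist_force: [-0.6, -1.1, -0.2]
gripper_width: -0.003
```

Run:
```python
from ua import *; ua()
from h import *
from workcell import viewer
for c in ("side",):
    d=viewer.capture(c)
    im=overlay(d,np.load("pose.npy"),np.radians(267),3 if c=="side" else 1.5); im2=cv2.resize(d["frame"][:,:,::-1],None,fx=3,fy=3)
    s=np.s_[400:850,680:1050]
    cv2.imwrite(f"pics/e_{c}.png",np.hstack([im[s],im2[s]]) if c=="side" else im)
```

```text
t 10.35 u -46.5 a 1.1 tipz 271.8 [3.141e+00 1.000e-03 2.153e+00] [-0.6 -1.1 -0.2] [ 0.5   0.42 -0.99  1.71  0.38  1.21  0.  ]
```

View pics/e_side.png

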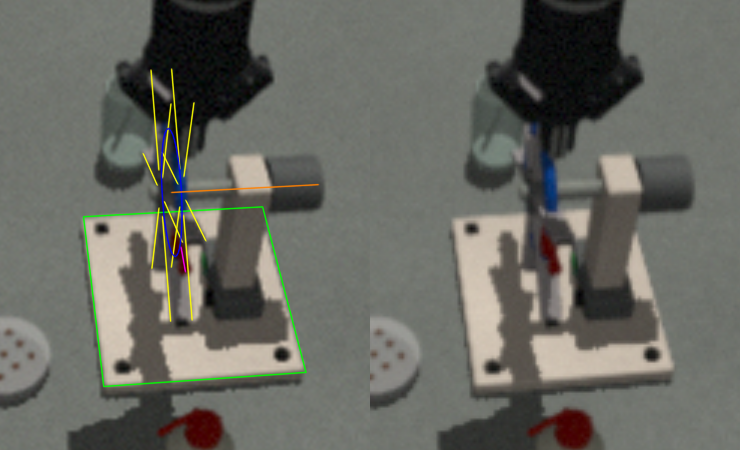

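The wheel is unchanged and the finger has dropped in behind the vertical spoke. Second stroke.

{"op": "step_arm", "data": {"targets": [[[-6,0,0.5],[0,0,0]],[[-6,0,0.5],[0,0,0]],[[-6,0,0.5],[0,0,0]],[[-6,0,0],[0,0,0]],[[-5,0,0],[0,0,0]],[[-4,0,0],[0,0,0]]]}}

```text
t: 11.0
eef_pos: [0.5321, 0.0326, 0.443]
eef_rot: [3.141, -0.0, 2.152]
wrist_force: [-0.3, 1.1, 2.1]
gripper_width: 0.003
```

{"op": "step_arm", "data": {"targets": [[[-4,0,0],[0,0,0]],[[-4,0,0],[0,0,0]],[[-4,0,1],[0,0,0]],[[-4,0,0],[0,0,0]],[[-4,0,1],[0,0,0]],[[-4,0,1],[0,0,0]],[[-4,0,1],[0,0,0]],[[-4,0,1],[0,0,0]],[[-4,0,1],[0,0,0]],[[-4,0,2],[0,0,0]],[[-4,0,1.5],[0,0,0]],[[-4,0,2],[0,0,0]]]}}

```text
t: 12.2
eef_pos: [0.5584, -0.0076, 0.4311]
eef_rot: [3.142, 0.0, 2.152]
wrist_force: [-0.4, 1.5, 1.4]
gripper_width: 0.006
```

{"op": "step_arm", "data": {"targets": [[[-4,0,2],[0,0,0]],[[-3.5,0,2],[0,0,0]],[[-3.5,0,2.5],[0,0,0]],[[-3.5,0,2.5],[0,0,0]],[[-3.5,0,3],[0,0,0]],[[-3,0,3],[0,0,0]],[[-3,0,3],[0,0,0]],[[-3,0,3.5],[0,0,0]],[[-3,0,3.5],[0,0,0]],[[-2.5,0,3.5],[0,0,0]],[[0,0,0],[0,0,0]]]}}

```text
t: 13.3
eef_pos: [0.5761, -0.035, 0.4019]
eef_rot: [-3.141, -0.001, 2.151]
wrist_force: [-0.1, 0.1, 0.3]
gripper_width: -0.001
```

Run:
```python
from ua import *; ua()
from h import *
from workcell import viewer
for c in ("side","wrist"):
    d=viewer.capture(c)
    im=overlay(d,np.load("pose.npy"),np.radians(327),3 if c=="side" else 1.5); im2=cv2.resize(d["frame"][:,:,::-1],None,fx=3,fy=3)
    s=np.s_[400:850,680:1050]
    cv2.imwrite(f"pics/f_{c}.png",np.hstack([im[s],im2[s]]) if c=="side" else im)
```

```text
t 13.30 u 68.1 a 0.9 tipz 228.9 [-3.141e+00 -1.000e-03  2.151e+00] [-0.1  0.1  0.3] [ 0.58  0.56 -0.93  1.63  0.47  1.2   0.13]
```

View pics/f_side.png

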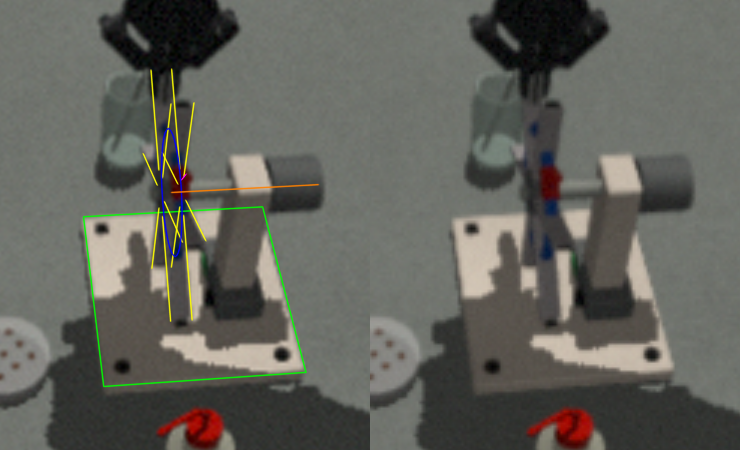

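View pics/f_wrist.png

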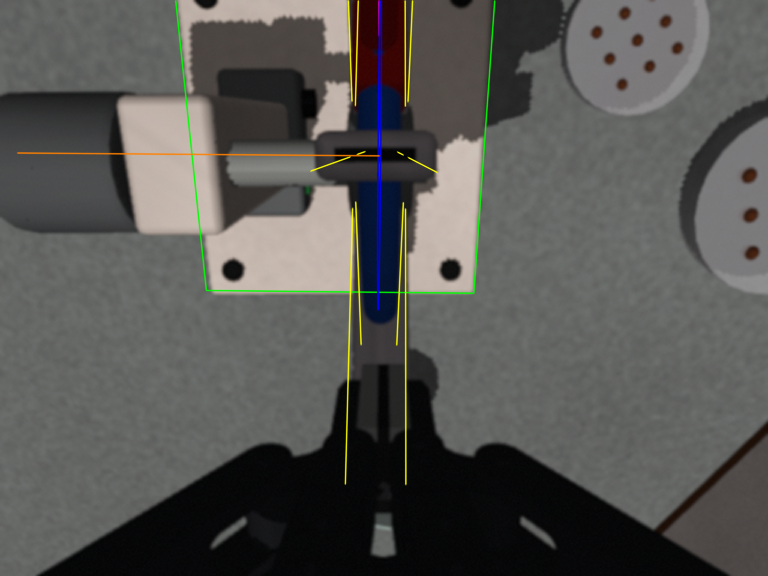

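About 325° now. The red stem shows at (550,183) in the side picture. I'll retract and drop in behind the spoke just ahead of the stem, with the tip kept above the stem's 92 mm circle, and push short of upright.

{"op": "step_arm", "data": {"targets": [[[1,0,-12],[0,0,0]],[[0,0,-26],[0,0,0]],[[0,0,-26],[0,0,0]],[[0,0,-26],[0,0,0]],[[16,0,0],[0,0,0]],[[22,0,0],[0,0,0]],[[22,0,0],[0,0,0]],[[22,0,0],[0,0,0]],[[18,0,0],[0,0,0]],[[0,0,15],[0,0,0]],[[0,0,15],[0,0,0]],[[0,0,15],[0,0,0]]]}}

```text
t: 14.6
eef_pos: [0.52, 0.0508, 0.4473]
eef_rot: [3.142, 0.001, 2.153]
wrist_force: [0.2, -1.0, 0.8]
gripper_width: 0.004
```

Run:
```python
from ua import *; ua()
from h import *
from workcell import viewer
d=viewer.capture("wrist")
cv2.imwrite("pics/g_w.png",overlay(d,np.load("pose.npy"),np.radians(325),1.5))
```

```text
t 14.60 u -34.4 a 1.0 tipz 274.3 [3.142e+00 1.000e-03 2.153e+00] [ 0.2 -1.   0.8] [ 0.51  0.43 -0.98  1.69  0.38  1.22  0.02]
```

View pics/g_w.png

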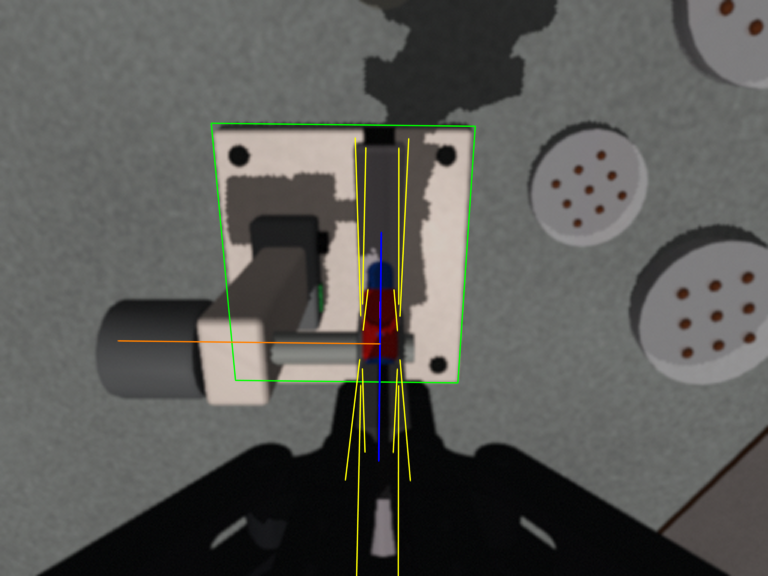

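The red stem lies at (380,325), on the +y side of the fingers, with the tips above it. I'll push to roughly 354°.

{"op": "step_arm", "data": {"targets": [[[-5,0,0],[0,0,0]],[[-5,0,0],[0,0,0]],[[-5,0,0],[0,0,0]],[[-5,0,0],[0,0,0]],[[-5,0,0],[0,0,0]],[[-5,0,0],[0,0,0]],[[-5,0,0],[0,0,0]],[[-5,0,0],[0,0,0]],[[-5,0,1],[0,0,0]],[[-5,0,1.5],[0,0,0]],[[-5,0,1.5],[0,0,0]],[[-4,0,1.5],[0,0,0]]]}}

```text
t: 15.85
eef_pos: [0.5533, 0.0001, 0.4421]
eef_rot: [3.142, 0.0, 2.151]
wrist_force: [-0.6, 0.5, 1.8]
gripper_width: -0.006
```

Run:
```python
from ua import *; ua()
from h import *
from workcell import viewer
d=viewer.capture("wrist")
cv2.imwrite("pics/i_w.png",overlay(d,np.load("pose.npy"),np.radians(354),1.5))
```

```text
t 15.85 u 26.3 a 1.1 tipz 269.1 [3.142 0.    2.151] [-0.6  0.5  1.8] [ 0.56  0.48 -0.96  1.62  0.41  1.25  0.11]
```

View pics/i_w.png

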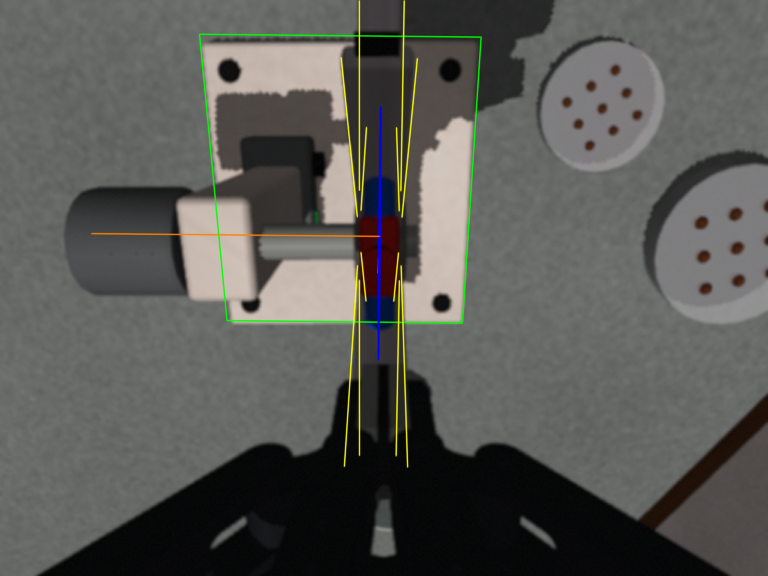

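The stem at (378,255) is nearly upright. I'll back off, lift, and swing the wrist camera round to view the wheel face for an accurate angle.

{"op": "step_arm", "data": {"targets": [[[4,0,-4],[0,0,0]],[[0,0,-20],[0,0,0]],[[0,0,-26],[0,0,0]],[[0,25,-20],[0,0,0.13]],[[0,25,0],[0,0,0.13]],[[0,0,0],[0,0,0.13]],[[0,0,0],[0,0,0.13]],[[0,0,0],[0,0,0.13]],[[0,0,0],[0,0,0.13]],[[0,0,0],[0,0,0.13]],[[0,0,0],[0,0,0.13]],[[0,0,0],[0,0,0.13]]]}}

```text
t: 17.1
eef_pos: [0.5938, 0.0291, 0.5125]
eef_rot: [3.142, -0.0, 0.977]
wrist_force: [-0.4, -0.3, -0.1]
gripper_width: -0.0
```

{"op": "step_arm", "data": {"targets": [[[20,0,0],[0,0,0.13]],[[20,-10,0],[0,0,0.13]],[[20,-10,0],[0,0,0.13]],[[20,0,0],[0,-0.1,0]],[[0,0,0],[0,-0.1,0]],[[0,0,0],[0,-0.1,0]],[[0,0,0],[0,-0.1,0]],[[0,0,0],[0,0,0]],[[0,0,0],[0,0,0]]]}}

```text
t: 18.0
eef_pos: [0.6361, 0.0994, 0.5119]
eef_rot: [-3.141, 0.397, 0.593]
wrist_force: [0.2, 0.1, 0.8]
gripper_width: -0.004
```

Run:
```python
from ua import *; ua()
from h import *
from workcell import viewer
import pickle
d=viewer.capture("wrist");pickle.dump(d,open("w2.pkl","wb"))
cv2.imwrite("pics/j_w.png",cv2.resize(d["frame"][:,:,::-1],(768,576)))
cv2.imwrite("pics/j_o.png",overlay(d,np.load("pose.npy"),np.radians(354),1.5))
for l in ("hub","stem_tip","stand","stem"): print(l,viewer.landmark_of("wrist",l))
```

```text
t 18.00 u -11.4 a 124.7 tipz 338.9 [-3.141  0.397  0.593] [0.2 0.1 0.8] [-0.01  0.63 -0.49  1.06  0.35  1.91 -1.4 ]
hub [{'at': [0.5356, 0.0183, 0.1709], 'score': 0.71}]
stem_tip [{'at': [0.5272, 0.0308, 0.2619], 'score': 0.86}, {'at': [0.5384, 0.022, 0.1706], 'score': 0.42}]
stand [{'at': [0.5171, 0.0045, -0.0019], 'score': 0.75}]
stem [{'at': [0.5314, 0.0263, 0.2388], 'score': 0.77}]
```

View pics/j_w.png

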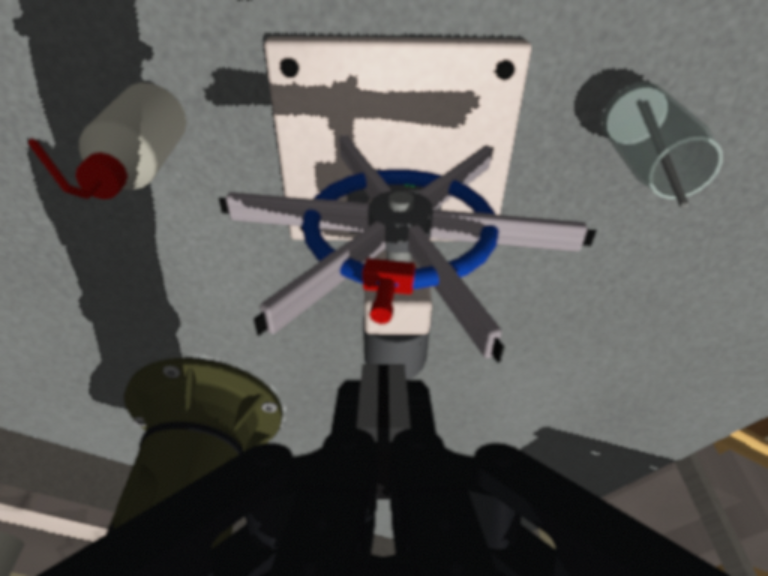

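View pics/j_o.png

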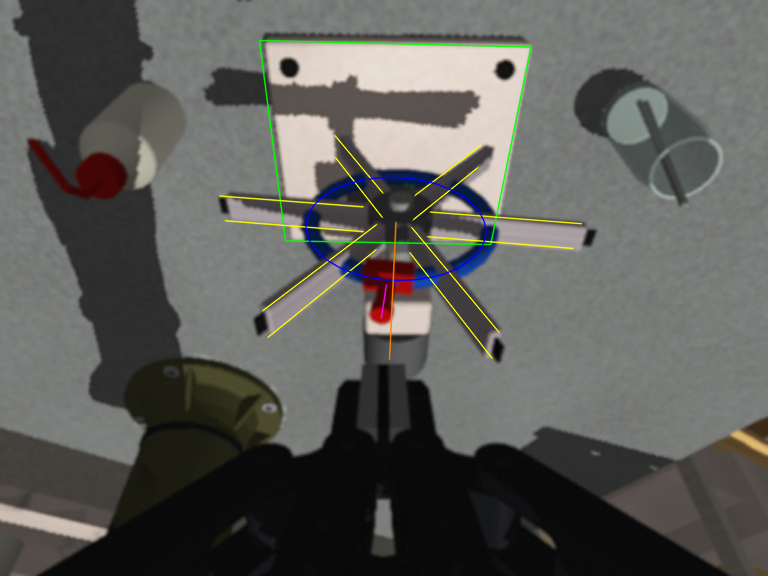

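```bash
cat > fit.py <<'E'
from h import *
# caps: list of (k, px768) spoke index at th+30+60k ; x=.03
def fit(d,caps,corners,stem=None,pose0=None,th0=0):
    C=np.array([[.1,.11,.018],[.1,-.11,.018]])
    def f(v):
        p=v[:3];th=v[3];r=v[4];zz=v[5]
        P=[rad(th+np.radians(30+60*k),r) for k,_ in caps]
        if stem is not None: P.append(rad(th,.092))
        P=np.array(P); P[:,2]+=zz
        q=proj(d,stand(np.r_[P,C],p))
        t=np.array([c for _,c in caps]+([stem] if stem is not None else [])+list(corners))/1.5-.17
        e=(q-t); return np.r_[e.ravel(),(v[5])/.001]
    s=least_squares(f,np.r_[pose0,th0,.122,0.])
    print("pose",s.x[:3].round(4),"theta deg %.2f r %.4f dz %.4f"%(np.degrees(s.x[3]),s.x[4],s.x[5])); print(s.fun.round(1))
    J=s.jac; cov=np.linalg.inv(J.T@J); print("sd theta(1px)",np.degrees(np.sqrt(cov[3,3])))
    return s.x
E
python3 - <<'E'
from fit import *
import pickle
d=pickle.load(open("w2.pkl","rb"))
im=cv2.resize(d["frame"][120:250,140:410,::-1],None,fx=2.9,fy=2.9,interpolation=cv2.INTER_CUBIC); cv2.imwrite("pics/k.png",im); print(im.shape)
fit(d,[(5,(262,323)),(4,(224,206)),(0,(496,347)),(1,(590,237))],[(264,37),(530,43)],(381,315),np.load("pose.npy"),np.radians(-6))
fit(d,[(5,(262,323)),(4,(224,206)),(0,(496,347)),(1,(590,237))],[(264,37),(530,43)],None,np.load("pose.npy"),np.radians(-6))
E
```

```text
(377, 783, 3)
pose [0.5151 0.0034 0.5819] theta deg -7.90 r 0.1225 dz 0.0002
[-0.5 -0.4  0.3 -1.1  1.1  0.9 -1.5 -0.6 -0.3  0.5 -1.7  1.5  2.6 -0.3
  0.2]
sd theta(1px) 0.30689061431732767
pose [0.515  0.0034 0.5822] theta deg -7.92 r 0.1224 dz 0.0004
[-0.6 -0.3  0.4 -1.   1.   1.  -1.5 -0.5 -1.7  1.5  2.5 -0.3  0.4]
sd theta(1px) 0.32498374008246744
```

View pics/k.png

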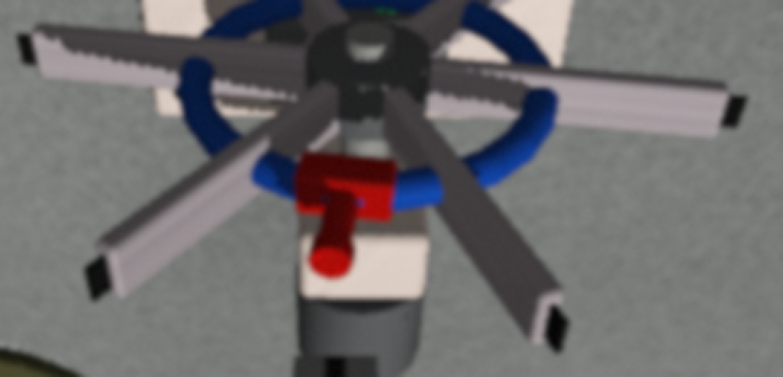

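Front view: stem head at (381,315), four spoke ends clear. The fit gives θ = -7.9° ± ~0.5. I need 7.9° more in the same direction, so finger centre u ≈ 40 mm and tip z ≈ 264 mm. Going back to the push pose.

{"op": "step_arm", "data": {"targets": [[[0,0,0],[0,0.1,0]],[[0,0,0],[0,0.1,0]],[[0,0,0],[0,0.1,0]],[[0,0,0],[0,0.1,0]],[[0,0,0],[0,0,-0.13]],[[0,0,0],[0,0,-0.13]],[[0,0,0],[0,0,-0.13]],[[0,0,0],[0,0,-0.13]],[[0,0,0],[0,0,-0.13]],[[0,0,0],[0,0,-0.13]],[[0,0,0],[0,0,-0.13]],[[0,0,0],[0,0,-0.13]]]}}

```text
t: 19.45
eef_pos: [0.6357, 0.0984, 0.5127]
eef_rot: [3.14, 0.0, 1.637]
wrist_force: [-0.3, -0.5, -0.2]
gripper_width: -0.001
```

{"op": "step_arm", "data": {"targets": [[[0,0,0],[0,0,-0.13]],[[0,0,0],[0,0,-0.13]],[[0,0,0],[0,0,-0.13]],[[0,0,0],[0,0,-0.13]],[[-6,-30,0],[0,0,0]],[[-6,-30,0],[0,0,0]],[[-6,-30,0],[0,0,0]],[[-6,-20,0],[0,0,0]],[[-2,-14,0],[0,0,0]],[[0,0,0],[0,0,0]]]}}

```text
t: 20.45
eef_pos: [0.5455, 0.0073, 0.5128]
eef_rot: [-3.141, 0.002, 2.149]
wrist_force: [0.4, 0.3, 0.4]
gripper_width: 0.0
```

```bash
python3 -c "
from ua import *; ua()"
```

```text
t 20.45 u 15.9 a -1.5 tipz 339.8 [-3.141e+00  2.000e-03  2.149e+00] [0.4 0.3 0.4] [ 0.59  0.43 -1.01  1.51  0.37  1.4   0.13]
```

{"op": "step_arm", "data": {"targets": [[[0,2,15],[0,0,0]],[[0,0,20],[0,0,0]],[[0,0,20],[0,0,0]],[[0,0,17],[0,0,0]],[[-4,0,0],[0,0,0]],[[-3,0,0],[0,0,0]],[[-3,0,0.5],[0,0,0]],[[-3,0,0.5],[0,0,0]],[[-3,0,0.5],[0,0,0]],[[-3,0,1],[0,0,0]],[[-2,0,1],[0,0,0]],[[0,0,0],[0,0,0]]]}}

```text
t: 21.65
eef_pos: [0.56, -0.0079, 0.4366]
eef_rot: [3.141, 0.0, 2.151]
wrist_force: [0.4, 0.4, 0.3]
gripper_width: 0.003
```

```bash
python3 -c "
from ua import *; ua()"
```

```text
t 21.65 u 36.7 a 2.3 tipz 263.6 [3.141 0.    2.151] [0.4 0.4 0.3] [ 0.58  0.51 -0.98  1.62  0.44  1.25  0.1 ]
```

{"op": "step_arm", "data": {"targets": [[[-1.5,0,0],[0,0,0]],[[-1.5,0,0],[0,0,0]],[[0,0,0],[0,0,0]]]}}

```text
t: 21.95
eef_pos: [0.5614, -0.0102, 0.4365]
eef_rot: [-3.141, -0.0, 2.152]
wrist_force: [-0.6, 1.4, -0.5]
gripper_width: 0.002
```

```bash
python3 -c "
from ua import *; ua()"
```

```text
t 21.95 u 39.3 a 2.2 tipz 263.5 [-3.141 -0.     2.152] [-0.6  1.4 -0.5] [ 0.58  0.51 -0.98  1.61  0.44  1.26  0.11]
```

{"op": "step_arm", "data": {"targets": [[[4,0,-4],[0,0,0]],[[0,0,-20],[0,0,0]],[[0,0,-26],[0,0,0]],[[0,25,-26],[0,0,0.13]],[[0,25,0],[0,0,0.13]],[[0,0,0],[0,0,0.13]],[[0,0,0],[0,0,0.13]],[[0,0,0],[0,0,0.13]],[[0,0,0],[0,0,0.13]],[[0,0,0],[0,0,0.13]],[[0,0,0],[0,0,0.13]],[[0,0,0],[0,0,0.13]]]}}

```text
t: 23.15
eef_pos: [0.6025, 0.0181, 0.5131]
eef_rot: [3.141, -0.0, 0.976]
wrist_force: [0.2, 0.3, -0.2]
gripper_width: 0.003
```

{"op": "step_arm", "data": {"targets": [[[20,0,0],[0,0,0.13]],[[20,-10,0],[0,0,0.13]],[[20,-10,0],[0,0,0.13]],[[20,-10,0],[0,-0.1,0]],[[0,0,0],[0,-0.1,0]],[[0,0,0],[0,-0.1,0]],[[0,0,0],[0,-0.1,0]],[[0,0,0],[0,0,0]],[[0,0,0],[0,0,0]]]}}

```text
t: 24.05
eef_pos: [0.639, 0.0968, 0.5125]
eef_rot: [-3.141, 0.397, 0.592]
wrist_force: [-0.9, -0.1, 0.2]
gripper_width: 0.001
```

Run:
```python
from ua import *; ua()
from h import *
from workcell import viewer
import pickle
d=viewer.capture("wrist");pickle.dump(d,open("w3.pkl","wb"))
cv2.imwrite("pics/l_w.png",cv2.resize(d["frame"][:,:,::-1],(768,576),interpolation=cv2.INTER_CUBIC))
for l in ("hub","stem_tip","stand","stem"): print(l,viewer.landmark_of("wrist",l))
```

```text
t 24.05 u -7.6 a 125.8 tipz 339.5 [-3.141  0.397  0.592] [-0.9 -0.1  0.2] [ 0.    0.64 -0.5   1.04  0.36  1.91 -1.4 ]
hub [{'at': [0.5388, 0.0165, 0.1729], 'score': 0.79}]
stem_tip [{'at': [0.5366, 0.0226, 0.2648], 'score': 0.69}]
stand [{'at': [0.515, 0.0063, -0.0013], 'score': 0.94}]
stem [{'at': [0.5371, 0.0191, 0.2383], 'score': 0.61}]
```

View pics/l_w.png

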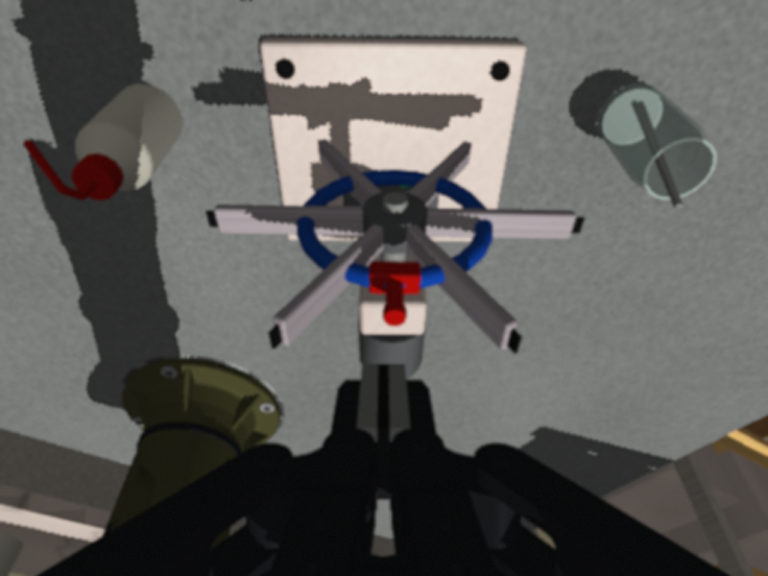

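Run:
```python
from fit import *
from workcell import viewer
import pickle
d=pickle.load(open("w3.pkl","rb"))
c=[(5,(276,336)),(4,(212,218)),(0,(514,340)),(1,(578,225))]
v=fit(d,c,[(261,39),(524,45)],(395,316),np.load("pose.npy"),0)
fit(d,c,[(261,39),(524,45)],None,np.load("pose.npy"),0)
im=overlay(d,v[:3],v[3],1.5)
b=cv2.resize(d["frame"][130:240,130:400,::-1],None,fx=2.9,fy=2.9,interpolation=cv2.INTER_CUBIC); cv2.imwrite("pics/m.png",b)
cv2.imwrite("pics/m_o.png",im[180:380,150:650])
for c in ("top","side"):
    viewer.capture(c)
    print(c,{l:[np.round(o["at"],3).tolist() for o in viewer.landmark_of(c,l)] for l in ("stand","wash_bottle","jar","dish","hub","stem_tip")})
```

```text
pose [0.5147 0.0032 0.5777] theta deg -0.80 r 0.1231 dz -0.0003
[-0.4 -0.3 -0.1 -0.7  0.5  0.2 -0.8 -0.4 -0.   1.2 -2.3  1.   3.3 -0.
 -0.3]
sd theta(1px) 0.30717004567029765
pose [0.5147 0.0031 0.5777] theta deg -0.80 r 0.1229 dz 0.0001
[-0.3 -0.1 -0.  -0.4  0.4  0.4 -0.9 -0.2 -2.3  1.1  3.3  0.   0.1]
sd theta(1px) 0.32566558061257234
top {'stand': [[0.515, 0.002, 0.001], [0.418, 0.208, 0.003]], 'wash_bottle': [[0.418, 0.204, -0.0]], 'jar': [[0.665, -0.165, -0.001]], 'dish': [[0.516, 0.005, 0.001], [0.802, 0.139, -0.005]], 'hub': [[0.541, 0.022, 0.17]], 'stem_tip': []}
side {'stand': [[0.512, 0.003, 0.003], [0.643, 0.166, -0.004]], 'wash_bottle': [[0.419, 0.211, 0.0]], 'jar': [[0.666, -0.162, -0.002]], 'dish': [[0.66, 0.345, -0.002], [0.801, 0.142, -0.0], [0.641, 0.165, -0.001]], 'hub': [[0.542, 0.022, 0.168]], 'stem_tip': [[0.534, 0.018, 0.265]]}
```

View pics/m.png

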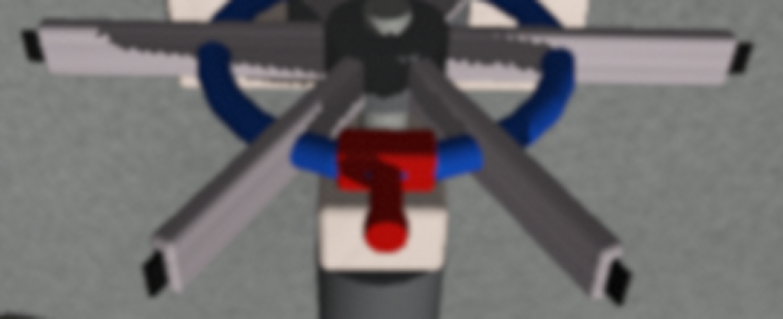

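View pics/m_o.png

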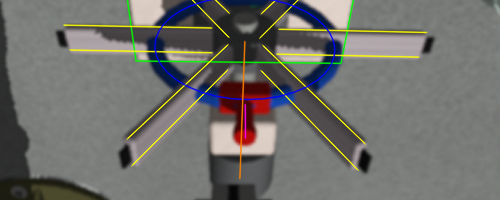

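The fit gives θ = -0.8° ± ~0.5. The horizontal spokes run parallel to the base plate's edge, slopes 0.019 and 0.023. The other things are where they were and the arm is clear, so I'm handing in.

```bash
python3 -c "
from workcell import ticket; print(ticket.close_job())"
```

```text
the job is handed in; nothing more can be done
None
```

The red stem now points straight up, to within about a degree, and the job is handed in at about 24 s of the 64 s allowed. I turned the wheel about 167° with the closed fingertips: three strokes and a short final push, all on spokes. The tips stayed away from the stem.

- **Angle:** the last front view from the wrist camera gave -0.8° ± about 0.5°, with the wheel at rest and the arm clear.
- **Force:** the wrist force readings stayed at about 3 N or less.
- **Stand, jar and wash bottle:** all were found within about 4 mm of where they started, which is the detectors' accuracy.
- **Small dish:** the side camera found it in place. In the top camera's last look it was not reported, and one "dish" hit there was really the stand.
- **Poor fits:** the base-plate corners fitted 2–3 pixels off in that last view. The top camera did not report the stem tip.

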